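# Load the stencil jig and hold its frame half open

## Task

Lay the oblong plywood blank on the jig's raised block so that its edges are flush with the block all round, and let go of it. Then take the stencil frame, which leans back open, by its handle bar, swing it over the blank and finish while still holding it with the fingers 45 degrees above its shut position, so that the painter can check the stencil against the blank; it falls shut if released, and must not drop down towards the blank on the way. Leave the other things on the bench where they are.

Things in the scene. Friction and masses are not known exactly. Their poses are not given: they have to be found in the camera images.
- blank: the loose oblong plywood blank, a plain flat plate: 62 mm along its x, 120 mm along its y, 12 mm thick, about 65 g; lies flat on the bench; origin at the centre of its underside
- platen_top (a point): centre of the top face of the jig's fixed grey block, 62 mm along this x and 120 mm along this y (as the blank). It stands 30 mm above a base board, 45 mm above the bench; the board reaches 130 mm to +x, 120 mm to -x, 110 mm to each side. x points level from the block to the hinge, z up. The jig is fixed; its place and yaw vary
- hinge (a point): middle of the frame's level hinge axis, fixed on the jig 100 mm to +x of the block's centre, 65 mm above the bench. The axis is this y; axes as those of platen_top. At joint angle q the bar lies at -205 cos(q) mm in this x and +205 sin(q) mm in z. Steel posts 26 mm (x) by 12 mm (y), 79 mm high, stand 98 mm to each side
- frame (a joint): angle of the stencil frame, rad: 0 shut (level, 2 mm above a blank on the block), 0.785 is 45 degrees open, 1.57 upright, 1.75 its stop. It starts leaning back, away from the robot, near its stop; pulled past upright it falls shut freely. An aluminium rectangle 165 mm long from the hinge, 180 mm wide, 12 mm thick with a steel sheet, about 0.35 kg (1 to 2 N at the bar)
- bar (a point): middle of the frame's handle: a round steel bar 10 mm in diameter, 126 mm long, parallel to the hinge and 205 mm from it, carried 35 mm clear of the frame's free edge by two 10 mm arms 60 mm to each side of the middle. Being round, it can turn between the fingers
- square: bystander: loose square plywood piece, 85 x 85 x 12 mm; origin at the centre of its underside
- disc: bystander: loose round plywood piece, 88 mm across, 12 mm thick; origin at the centre of its underside
- tin: bystander: small open steel tin, 72 mm across, 45 mm high; origin under its centre
- paint: bystander: closed paint can with a yellow label, 80 mm across, 95 mm high; origin under its centre
- tape: bystander: roll of masking tape lying flat, 96 mm across, 25 mm high; origin under its centre
- brush: bystander: paint brush lying on the bench; its length along its x axis
- knife: bystander: palette knife lying on the bench, 200 mm long; its length along its x axis
There are look-alikes about, which are no part of the job. What is shaped like the blank but purple or white is not meant.

How it is judged:
On the way, in this order (a step that is already met when the one before it is completed fails the run):
1. the blank lies flush on the block, released, with the frame still open (x of blank in the frame of platen_top between -0.0035 and 0.0035 m and y of blank in the frame of platen_top between -0.0035 and 0.0035 m and z of blank in the frame of platen_top between -0.002 and 0.002 m and angle between the y axis of blank and the y axis of platen_top, either way round below 0.06 rad and angle between blank's own z axis and vertical below 0.05 rad and contact force between blank and the fingers below 0.1 N and linear speed of blank below 0.02 m/s and value of joint frame above 1.3 rad), for 0.2 s.
2. the frame is held still at 45 degrees by the fingers (distance between the grasp point and bar below 0.075 m and value of joint frame between 0.681 and 0.89 rad and velocity of joint frame between -0.08 and 0.08 rad/s and contact force between frame and the fingers above 0.4 N and contact force between frame and blank below 0.1 N), for 0.2 s.
At the end, for the whole second after the job is handed in: The blank lies flat on the block, within 3.5 mm of centred each way and 0.06 rad of parallel, released; the frame stands still at 45 degrees, plus or minus 6, carried by the fingers (over 0.4 N) within 75 mm of the bar's middle, not touching the blank (all of step 2 and x of blank in the frame of platen_top between -0.0035 and 0.0035 m and y of blank in the frame of platen_top between -0.0035 and 0.0035 m and z of blank in the frame of platen_top between -0.002 and 0.002 m and angle between the y axis of blank and the y axis of platen_top, either way round below 0.06 rad and angle between blank's own z axis and vertical below 0.05 rad and contact force between blank and the fingers below 0.1 N and linear speed of blank below 0.02 m/s); the arm keeps its last pose, push and grip.
It fails at once if the frame drops towards the blank (below 20 degrees) (value of joint frame below 0.35 rad).
It fails at once if another thing on the bench is moved by more than 30 mm (distance of any of square, disc, tin, paint, tape, brush, knife from where it was at the start of the episode above 0.03 m).
It also fails if it takes over 54 s, if anything falls off the work surface, if the arm or the gripper's body presses on something with over 40 N, if the wrist force passes 120 N, or if a joint passes its speed limit or range.

## Robot

A 6-joint arm with a two-finger parallel gripper is mounted at the origin on the work surface. World frame = base frame: x ahead of the robot, y to its left, z up, the work surface at z = 0. Lengths are in m, angles in rad, forces in N, time in s.
With the tool pointing down it reaches from about 0.25 to 0.775 m from the base axis. Payload 8.9 kg.
Tool frame: the origin (TCP) lies at the very end of the fingers, on their centre line; the grasp point (between the pads) lies 19 mm behind it; z points along the fingers, y is the line along which they close (so a half turn about z gives the same grasp; the last joint's range is limited). The gripper opens to 85 mm and grips with 20 to 120 N. Pads are 22 mm wide; open, the fingers measure 114 mm over their backs; the gripper's body (76 mm by 85 mm) begins 54 mm behind the grasp point. The pads swing forward as they close: fully open they stand 13 mm farther back than shut.
Start: joints at [-1.408, 0.291, -0.153, 1.127, 0, 1.431], TCP at [0.156, -0.501, 0.231] pointing down, gripper open.
Joint ranges: [-2.52, 2.52], [-0.91, 1.74], [-1.3, 1.37], [-1.96, 2.02], [-1.52, 1.47], [-3.14, 3.14]. Speed limits (rad/s): [2.22, 2.22, 2.79, 3.14, 3.14, 3.14].

## Interface

Orientations are given as a unit quaternion [x, y, z, w].
In Python, from plant import manip gives the robot as it stands.
- The arm moves only by the tool servo_tool, never from a script. Its argument "deltas" is a list of rows, each a list of 7 numbers: the opening, from 0 (shut) to 1 (fully open), then the shift along the tool's x, y, z in m, then the turn, a rotation vector about the tool's x, y, z in rad. In form: [[claw, tx, ty, tz, ax, ay, az], ...]. A call has 1 to 10 rows; each row shifts and turns the commanded pose from where the row before left it, along the tool's axes as they then stand; what a row does not reach is not made up. A row lasts 1/10 s, in which the tool goes at most 50 mm and 8.59 degrees, less where a joint would pass 70% of its speed; a pose out of reach is approached as far as the arm can. A call is refused whole if a number of a shift passes 0.05 or a number of a turn 0.15, either way. A call with a gripper value outside its range is refused whole. The fingers move at their own pace and stop on an object; "grip_force" is the grip in N (left out, the last holds). Time passes only in rows, so rows that do not move let the fingers close. It gives the time, the measured TCP pose, the force, the opening and the grip force at its end, in the units of the state.
- manip.get_state(): the state, without advancing time (a new reading comes with each control period).
- manip.grab_frame(name): name is "scene" or "side" or "wrist"; returns (picture, depth): 400x640x3 uint8, blue, green, red; 400x640 float32, m along the optical axis (not along the pixel's ray), 0 where there is no reading.
- manip.calibration(name): a dict with "K" (3x3 intrinsics, pixels), "position" and "attitude" of the camera in the world. Camera axes: x right, y up, looking along -z (the intrinsics and any distortion apply to the point x, -y, -z); pixel columns grow to the right and rows downward; lengths in m; the calibration is good to about 2 mm. A picture is of the moment at which its call begins: read the wrist's pose just before it. calibration takes no time and is no camera call; for the wrist camera it gives the pose at the moment of the call.
- manip.job_done(): hands the job in; it is judged then, once.
Trained networks look in the newest picture that a camera, given by its name, has taken for a name from the list of things; names that differ only in an ending like _2 or _b are one class to them, and where a whole thing is asked for, a point or a joint stands for the part that bears it (a point fixed in the world has none). Each returns a list of dicts, best first, with "score" (0 to 1); they miss things now and then, are a little off and sometimes report something else, mostly with a low value. They report only what shows in the picture. A call takes as long as a camera call. They do not tell look-alikes from the thing itself.
- manip.trace(camera, name): "region" (400x640 bool, what is visible of it) and "at" ([column, row] in pixels, amid what is visible of it).
- manip.mark_of(camera, name): "at" ([column, row] in pixels: a listed point, or the origin of a listed thing).
The state is a dict: "time_s": time; "joint_positions": joint angles; "joint_vel": joint speeds; "tau": joint torques, N m; "tcp_pos": TCP position; "tool_rot": TCP orientation; "ft_force": force on the tool from outside, world axes, zero at the start; "wrist_torque": the same for the moment, N m; "width": finger opening in m; "grip_force": force on a finger pad.
Only numpy, scipy, OpenCV 4.12 (cv2) and the standard library are available. Lean on these libraries where they do the work, as an engineer would, in place of code of your own. Each camera call takes 0.05 s, during which the arm holds its last target. There are 200 camera calls.

## Working session

There is one attempt and no reset: what is moved stays moved. The work goes in short steps, Python scripts to look and compute and a tool call to move; the robot and the scene stay as the last step left them, time stands still between calls to the robot, and variables do not carry over. Pictures are saved under pics/ and viewed, at most 10 in all, crops included, and the job is handed in when it is done.

Besides the shell and the picture viewer there is one more tool, called after "Request:" by a JSON object that holds its "fn" and its "kwargs". servo_tool: Moves the arm, as the interface text tells. Its arguments: {"type":"object","properties":{"deltas":{"type":"array","items":{"type":"array","items":{"type":"number"}}},"grip_force":{"type":"number"}},"required":["deltas"]}

```bash
mkdir -p pics; cat > h.py <<'E'
import numpy as np, cv2
from plant import manip
from scipy.spatial.transform import Rotation as R
def cam(name):
    c=manip.calibration(name); p,d=manip.grab_frame(name); return c,p,d
def Rc(c):
    a=np.array(c["attitude"],float)
    return a if a.shape==(3,3) else R.from_quat(a).as_matrix()
def cloud(c,d):
    K=np.array(c["K"]); v,u=np.mgrid[:d.shape[0],:d.shape[1]]
    P=np.stack([(u-K[0,2])/K[0,0]*d,-(v-K[1,2])/K[1,1]*d,-d],-1)
    return P@Rc(c).T+np.array(c["position"])
def proj(c,X):
    q=(np.atleast_2d(X)-np.array(c["position"]))@Rc(c); K=np.array(c["K"])
    return np.stack([K[0,0]*q[:,0]/-q[:,2]+K[0,2],K[1,1]*-q[:,1]/-q[:,2]+K[1,2]],-1)
E
python3 - <<'E'
from h import *
print(manip.get_state()); 
for n in("scene","side"):
    c,p,d=cam(n); print(n,c); cv2.imwrite(f"pics/{n}0.png",p); P=cloud(c,d)
    for t in("blank","frame","square","tin"):
        for r in manip.trace(n,t)[:4]:
            m=r["region"]&(d>0); X=P[m]; print(t,round(r["score"],2),r["at"],m.sum(),np.median(X,0).round(3),p[m].mean(0).round())
    for t in("platen_top","hinge","bar","blank"):
        print(t,[(round(r["score"],2),np.round(r["at"])) for r in manip.mark_of(n,t)][:4])
E
```

```text
{'time_s': 0.0, 'joint_positions': array([-1.40827747e+00,  2.91266298e-01, -1.54141057e-01,  1.12671337e+00,
       -4.52290876e-05,  1.43150239e+00]), 'joint_vel': array([ 0.00083544, -0.00071841, -0.00130225,  0.00072328,  0.0011144 ,
        0.0013795 ]), 'tau': array([ 2.69730654e-04, -5.37155485e+01,  3.31364357e+01,  1.62361149e-02,
       -2.74846316e-04,  1.24853275e-05]), 'tcp_pos': array([ 0.15597543, -0.50081936,  0.23073408]), 'tool_rot': array([ 9.88635002e-01,  1.50334275e-01, -3.03025851e-05, -6.61890397e-04]), 'ft_force': array([ 0.35468544, -0.37722825, -0.46230554]), 'wrist_torque': array([ 0.01026264, -0.00650425,  0.01914549]), 'grip_force': 0.0, 'width': 0.08525973985119265}
scene {'K': array([[506.55286505,   0.        , 319.0526727 ],
       [  0.        , 506.55286505, 196.6088417 ],
       [  0.        ,   0.        ,   1.        ]]), 'position': array([ 1.55051475, -0.41059662,  1.25866466]), 'attitude': array([0.29972755, 0.20904327, 0.51444595, 0.77576393])}
blank 0.88 [464.8, 203.4] 595 [0.684 0.456 0.01 ] [109.  48.  91.]
blank 0.73 [378.2, 221.9] 601 [
[... 1101 characters left out ...]
.247  0.009] [71. 47. 70.]
blank 0.81 [275.7, 239.7] 613 [0.645 0.14  0.01 ] [ 82. 122. 162.]
frame 0.92 [285.0, 144.2] 992 [ 0.644 -0.156  0.165] [ 95. 101. 109.]
square 0.6 [341.0, 241.4] 593 [0.447 0.145 0.01 ] [ 83. 123. 161.]
square 0.47 [281.5, 140.4] 968 [ 0.644 -0.15   0.165] [ 95. 100. 108.]
square 0.32 [309.8, 171.2] 3929 [ 0.56  -0.132  0.015] [ 67.  85. 111.]
tin 0.79 [247.4, 274.8] 531 [0.721 0.275 0.021] [ 93. 101. 107.]
platen_top [(0.85, array([320., 168.])), (0.48, array([242., 216.]))]
hinge [(0.64, array([289., 161.]))]
bar [(0.87, array([273., 113.]))]
blank [(0.81, array([401., 269.])), (0.76, array([255., 335.])), (0.76, array([379., 157.])), (0.7, array([278., 242.]))]
```

```bash
python3 - <<'E'
import cv2,numpy as np
p=cv2.imread("pics/side0.png"); cv2.imwrite("pics/side_up.png",cv2.resize(p,(800,500),interpolation=cv2.INTER_CUBIC))
q=cv2.resize(p[200:290,225:345],None,fx=4,fy=4,interpolation=cv2.INTER_CUBIC)
s=cv2.resize(cv2.imread("pics/scene0.png")[150:280,200:420],None,fx=3.5,fy=3.5,interpolation=cv2.INTER_CUBIC)
cv2.imwrite("pics/blank_crop.png",q);cv2.imwrite("pics/scene_crop.png",s)
E
```

```text
(no output)
```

View pics/side_up.png

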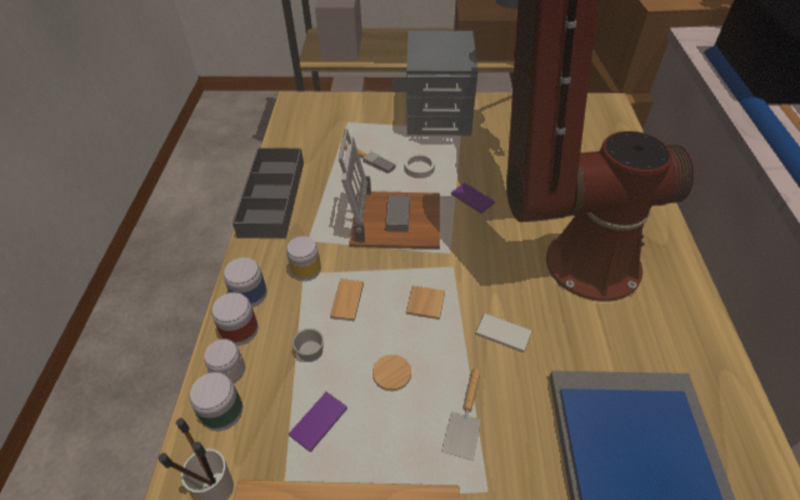

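View pics/blank_crop.png

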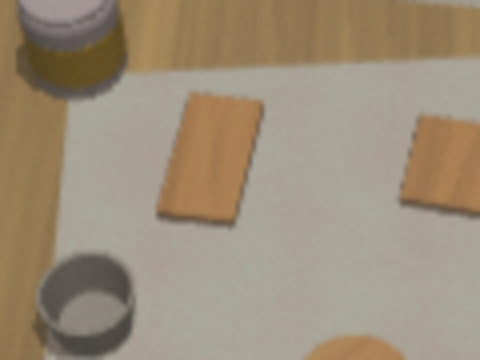

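View pics/scene_crop.png

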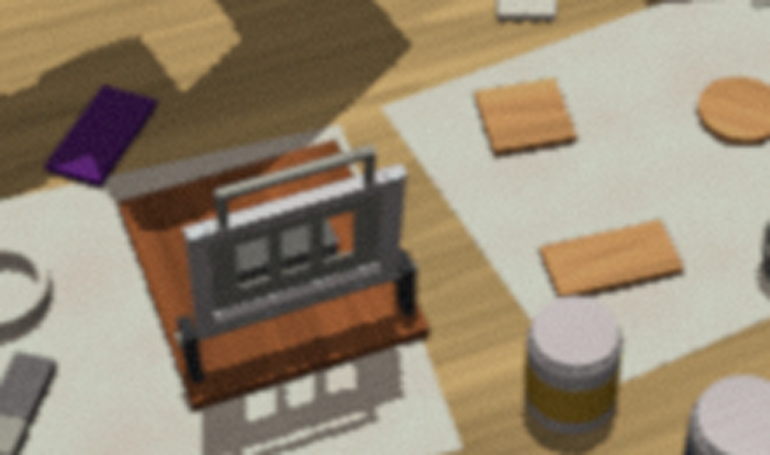

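The blank is the plywood oblong at side (277,240) / scene (378,222): its shape and colour fit. The oblongs at side (254,334) and (377,155) are purple and (401,266) is white; the square at (341,241) isn't oblong. The jig block is at side (318,170), and the frame leans open beyond it.

```bash
python3 - <<'E'
from h import *
for n in("scene","side"):
    c,p,d=cam(n); P=cloud(c,d)
    def rect(m,z,h):
        K=np.array(c["K"]); v,u=np.where(m); D=np.stack([(u-K[0,2])/K[0,0],-(v-K[1,2])/K[1,1],-np.ones(len(u))],-1)@Rc(c).T
        X=np.array(c["position"])+D*((z-c["position"][2])/D[:,2])[:,None]
        (a,b,ang)=cv2.minAreaRect((X[:,:2]*1000).astype(np.float32)); return np.round(a,1),np.round(b,1),round(ang,1),np.round(X[:,:2].mean(0),4)
    for r in manip.trace(n,"blank"):
        X=np.median(P[r["region"]&(d>0)],0)
        if abs(X[0]-.65)<.03 and abs(X[1]-.137)<.03: print("blank",rect(r["region"],.012,0),X.round(3))
    m=(abs(P[...,2]-.045)<.006)&(np.hypot(P[...,0]-.56,P[...,1]+.13)<.09)
    print(n,"platen",m.sum(),rect(m,.045,0),np.median(P[m],0).round(3))
    m=(P[...,2]>.2)&(P[...,2]<.3)&(np.hypot(P[...,0]-.68,P[...,1]+.16)<.15)
    if m.sum()>10: Q=P[m]; print("top",m.sum(),Q.mean(0).round(3),Q.min(0).round(3),Q.max(0).round(3))
    m=(abs(P[...,2]-.012)<.009)&(np.hypot(P[...,0]-.56,P[...,1]+.14)<.18)&(p[...,2].astype(int)-p[...,0]>45)
    print("board",m.sum(),rect(m,.015,0))
    for t in("bar","paint","brush"):
        for r in manip.trace(n,t)[:2]:
            m=r["region"]&(d>0); print(t,round(r["score"],2),r["at"],np.median(P[m],0).round(3))
E
```

```text
blank (array([654. , 132.3]), array([120.6,  67.2]), 84.0, array([0.6541, 0.1328])) [0.653 0.134 0.01 ]
scene platen 156 (array([ 563.3, -117.4]), array([144.5,  65.3]), 63.2, array([ 0.5484, -0.1482])) [ 0.546 -0.145  0.044]
top 652 [ 0.662 -0.162  0.236] [ 0.647 -0.25   0.2  ] [ 0.673 -0.069  0.274]
board 1779 (array([ 560.9, -122.2]), array([292. , 299.4]), 88.6, array([ 0.5578, -0.1658]))
bar 0.9 [290.6, 218.8] [ 0.643 -0.158  0.152]
bar 0.54 [413.7, 182.5] [0.532 0.339 0.01 ]
paint 0.97 [365.2, 254.7] [0.789 0.025 0.083]
brush 0.86 [199.0, 276.5] [ 0.626 -0.426  0.016]
brush 0.45 [282.2, 213.9] [ 0.646 -0.163  0.16 ]
blank (array([644.2, 140.6]), array([125.5,  64.3]), 83.9, array([0.6441, 0.1423])) [0.644 0.142 0.01 ]
side platen 383 (array([ 535.5, -121.2]), array([174. ,  97.3]), 65.5, array([ 0.5259, -0.1464])) [ 0.526 -0.148  0.043]
top 353 [ 0.654 -0.149  0.234] [ 0.641 -0.254  0.2  ] [ 0.666 -0.066  0.273]
board 1828 (array([ 544.7, -112.2]), array([302.2, 274. ]), 88.8, array([ 0.5256, -0.1317]))
bar 0.6 [279.8, 139.9] [ 0.643 -0.139  0.181]
bar 0.52 [307.9, 168.9] [ 0.558 -0.132  0.015]
paint 0.89 [242.0, 206.7] [0.758 0.06  0.08 ]
brush 0.72 [301.2, 129.2] [ 0.598 -0.408  0.015]
```

Request:
{"fn": "servo_tool", "kwargs": {"deltas": [[1, 0.041, -0.028, 0, 0, 0, 0], [1, 0.041, -0.028, 0, 0, 0, 0], [1, 0.041, -0.028, 0, 0, 0, 0], [1, 0.041, -0.028, 0, 0, 0, 0], [1, 0.041, -0.028, 0, 0, 0, 0], [1, 0.041, -0.028, 0, 0, 0, 0], [1, 0.041, -0.028, 0, 0, 0, 0], [1, 0.041, -0.028, 0, 0, 0, 0], [1, 0.041, -0.028, 0, 0, 0, 0], [1, 0.041, -0.028, 0, 0, 0, 0]]}}

```text
time_s: 2.4
tcp_pos: [0.4654, -0.1102, 0.2316]
tool_rot: [0.989, 0.15, 0.0, 0.0]
ft_force: [0.6, -1.0, -0.9]
width: 0.0857
grip_force: 0.0
```

Request:
{"fn": "servo_tool", "kwargs": {"deltas": [[1, 0.041, -0.029, 0, 0, 0, 0], [1, 0.041, -0.029, 0, 0, 0, 0], [1, 0.041, -0.029, 0, 0, 0, 0], [1, 0.041, -0.029, 0, 0, 0, 0], [1, 0, 0, 0, 0, 0, -0.146], [1, 0, 0, 0, 0, 0, -0.146], [1, 0, 0, 0, 0, 0, -0.146], [1, 0, 0, 0, 0, 0, -0.146], [1, 0, 0, 0, 0, 0, -0.146], [1, 0, 0, 0, 0, 0, -0.146]]}}

```text
time_s: 3.4
tcp_pos: [0.5859, 0.0468, 0.2312]
tool_rot: [0.83, 0.558, -0.0, -0.0]
ft_force: [-0.4, 0.2, 0.4]
width: 0.0855
grip_force: 0.0
```

Request:
{"fn": "servo_tool", "kwargs": {"deltas": [[1, 0, 0, 0, 0, 0, -0.146], [1, 0, 0, 0, 0, 0, -0.142], [1, 0, 0, 0, 0, 0, 0], [1, 0, 0, 0, 0, 0, 0]]}}

```text
time_s: 3.8
tcp_pos: [0.5859, 0.0468, 0.2313]
tool_rot: [0.745, 0.667, -0.0, -0.0]
ft_force: [-0.5, -0.0, 0.3]
width: 0.0854
grip_force: 0.0
```

```bash
cat >> h.py <<'E'
def ray(c,uv,z):
    K=np.array(c["K"]); uv=np.atleast_2d(uv).astype(float)
    D=np.stack([(uv[:,0]-K[0,2])/K[0,0],-(uv[:,1]-K[1,2])/K[1,1],-np.ones(len(uv))],-1)@Rc(c).T
    return np.array(c["position"])+D*((z-c["position"][2])/D[:,2])[:,None]
def rect(c,m,z):
    v,u=np.where(m); X=ray(c,np.stack([u,v],-1),z)
    return cv2.minAreaRect((X[:,:2]*1000).astype(np.float32))
E
python3 - <<'E'
from h import *
s=manip.get_state(); print(s["time_s"],s["tcp_pos"],R.from_quat(s["tool_rot"]).as_matrix().round(3).tolist(),s["joint_positions"].round(2))
c,p,d=cam("wrist"); print(c); cv2.imwrite("pics/w1.png",p); P=cloud(c,d)
for r in manip.trace("wrist","blank"):
    m=r["region"]; print(r["score"],r["at"],m.sum(),np.median(P[m&(d>0)],0),rect(c,m,.012))
E
```

```text
3.8 [0.58586929 0.04675491 0.23126047] [[0.109, 0.994, -0.0], [0.994, -0.109, 0.0], [0.0, -0.0, -1.0]] [-0.04  0.41  0.02  1.18  0.    1.64]
{'K': array([[318.76386454,   0.        , 321.3319421 ],
       [  0.        , 318.76386454, 198.42971643],
       [  0.        ,   0.        ,   1.        ]]), 'position': array([0.59357255, 0.12402942, 0.37337577]), 'attitude': array([-0.15479373,  0.00820119, -0.05395696,  0.98643818])}
0.87 [368.0, 78.2] 6845 [0.64615744 0.13764619 0.01157042] ((645.6087646484375, 133.35520935058594), (118.16300964355469, 62.06980895996094), 83.26630401611328)
0.83 [24.7, 44.0] 3480 [0.29787957 0.21000689 0.0112164 ] ((299.17596435546875, 208.74200439453125), (62.144046783447266, 54.383880615234375), 66.59343719482422)
0.75 [149.5, 390.1] 286 [ 0.29131827 -0.26262235  0.01089988] ((288.18157958984375, -264.4063720703125), (35.261138916015625, 30.4630126953125), 6.395895481109619)
```

View pics/w1.png

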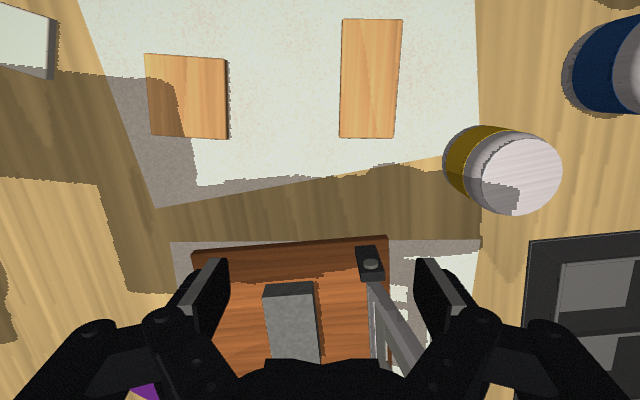

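Request:
{"fn": "servo_tool", "kwargs": {"deltas": [[1, 0.031, 0.017, 0, 0, 0, 0.008], [1, 0.031, 0.017, 0, 0, 0, 0], [1, 0.031, 0.016, 0, 0, 0, 0], [1, 0, 0, 0.05, 0, 0, 0], [1, 0, 0, 0.05, 0, 0, 0], [1, 0, 0, 0.04, 0, 0, 0], [0.85, 0, 0, 0.04, 0, 0, 0], [0.85, 0, 0, 0.0, 0, 0, 0]]}}

```text
time_s: 4.7
tcp_pos: [0.6415, 0.1333, 0.0458]
tool_rot: [0.747, 0.665, -0.004, -0.003]
ft_force: [-1.4, 0.4, -0.0]
width: 0.0722
grip_force: 0.0
```

```bash
python3 - <<'E'
from h import *
s=manip.get_state(); T=R.from_quat(s["tool_rot"]).as_matrix(); print(s["time_s"],s["tcp_pos"],s["width"])
c,p,d=cam("wrist"); P=cloud(c,d); Q=(P-s["tcp_pos"])@T
cv2.imwrite("pics/w2.png",p)
m=(d>0)&(abs(Q[...,0])<.013)&(abs(Q[...,1])>.025)&(abs(Q[...,1])<.07)&(p.max(-1)<110)&(Q[...,2]>-.08)&(Q[...,2]<.03)&(P[...,2]>.0)
for sg in(-1,1):
    X=Q[m&(Q[...,1]*sg>0)]
    for lo in np.arange(-.03,.03,.004): 
        k=(X[:,2]>=lo)&(X[:,2]<lo+.004)
        if k.sum(): print(sg,round(lo,3),k.sum(),X[k].min(0).round(3),X[k].max(0).round(3))
for r in manip.trace("wrist","blank")[:2]: print(r["score"],r["at"],r["region"].sum(),rect(c,r["region"],.012))
E
```

```text
4.7 [0.64151088 0.13326813 0.0458394 ] 0.07223998657976147
-1 -0.03 298 [-0.013 -0.051 -0.03 ] [ 0.012 -0.036 -0.026]
-1 -0.026 253 [-0.012 -0.05  -0.026] [ 0.011 -0.037 -0.022]
-1 -0.022 233 [-0.012 -0.051 -0.022] [ 0.011 -0.037 -0.018]
-1 -0.018 206 [-0.012 -0.049 -0.018] [ 0.011 -0.037 -0.014]
-1 -0.014 129 [-0.012 -0.043 -0.014] [ 0.01  -0.036 -0.01 ]
-1 -0.01 42 [-0.01  -0.037 -0.01 ] [ 0.008 -0.037 -0.008]
1 -0.03 281 [-0.012  0.035 -0.03 ] [ 0.011  0.049 -0.026]
1 -0.026 263 [-0.012  0.035 -0.026] [ 0.011  0.049 -0.022]
1 -0.022 231 [-0.012  0.035 -0.022] [ 0.011  0.049 -0.018]
1 -0.018 205 [-0.012  0.035 -0.018] [ 0.011  0.049 -0.014]
1 -0.014 129 [-0.012  0.035 -0.014] [ 0.011  0.042 -0.01 ]
1 -0.01 40 [-0.01   0.035 -0.01 ] [ 0.008  0.036 -0.007]
0.72 [330.2, 217.6] 19152 ((646.3140869140625, 134.35006713867188), (119.8995132446289, 61.79680633544922), 82.97348022460938)
```

View pics/w2.png

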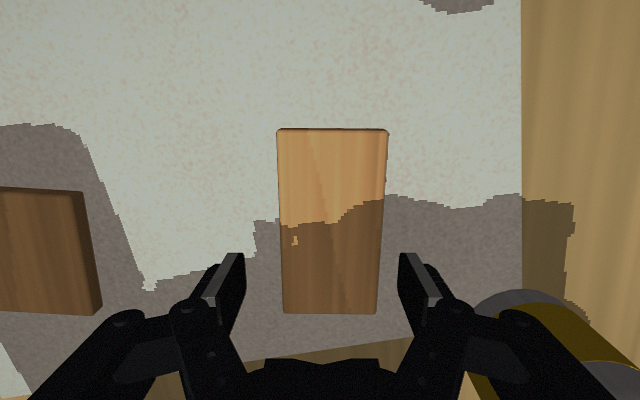

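Request:
{"fn": "servo_tool", "kwargs": {"deltas": [[0.85, 0.0015, 0.0045, 0, 0, 0, 0.005], [0.85, 0, 0, 0.025, 0, 0, 0], [0.85, 0, 0, 0.015, 0, 0, 0], [0.85, 0, 0, 0.005, 0, 0, 0], [0.85, 0, 0, 0, 0, 0, 0]], "grip_force": 30}}

```text
time_s: 5.3
tcp_pos: [0.6504, 0.1346, 0.0064]
tool_rot: [0.748, 0.664, -0.0, -0.0]
ft_force: [-0.0, -0.0, 0.1]
width: 0.0726
grip_force: 0.0
```

Request:
{"fn": "servo_tool", "kwargs": {"deltas": [[0.85, 0, -0.004, 0, 0, 0, 0], [0.85, 0, 0, 0.005, 0, 0, 0], [0.85, 0, 0, 0.003, 0, 0, 0], [0.6, 0, 0, 0, 0, 0, 0], [0.4, 0, 0, 0, 0, 0, 0], [0.4, 0, 0, 0, 0, 0, 0], [0.4, 0, 0, 0, 0, 0, 0]], "grip_force": 30}}

```text
time_s: 6.0
tcp_pos: [0.6465, 0.1351, -0.0017]
tool_rot: [0.748, 0.664, 0.0, 0.0]
ft_force: [-0.0, 0.7, 0.0]
width: 0.0609
grip_force: 33.0
```

Request:
{"fn": "servo_tool", "kwargs": {"deltas": [[0.4, 0, 0, -0.045, 0, 0, 0], [0.4, 0, -0.02, -0.045, 0, 0, 0], [0.4, 0, -0.02, -0.045, 0, 0, 0], [0.4, 0, -0.025, -0.043, 0, 0, 0], [0.4, 0, -0.025, -0.02, 0, 0, 0], [0.4, -0.045, 0, 0, 0, 0, 0], [0.4, -0.045, 0, 0, 0, 0, 0], [0.4, -0.045, 0, 0, 0, 0, 0], [0.4, -0.045, 0, 0, 0, 0, 0], [0.4, -0.045, 0, 0, 0, 0, 0]]}}

```text
time_s: 7.0
tcp_pos: [0.5302, -0.0793, 0.1965]
tool_rot: [0.747, 0.664, 0.0, 0.0]
ft_force: [0.8, 0.7, -0.8]
width: 0.061
grip_force: 33.6
```

Request:
{"fn": "servo_tool", "kwargs": {"deltas": [[0.4, -0.045, 0, 0, 0, 0, 0], [0.4, -0.045, 0, 0, 0, 0, 0], [0.4, -0.045, 0, 0, 0, 0, 0], [0.4, -0.045, 0, 0, 0, 0, 0], [0.4, -0.01, 0, 0, 0, 0, 0], [0.4, 0, 0, 0, 0, 0, 0], [0.4, 0, 0, 0, 0, 0, 0]]}}

```text
time_s: 7.7
tcp_pos: [0.5081, -0.2655, 0.1961]
tool_rot: [0.748, 0.664, 0.0, -0.0]
ft_force: [1.0, 0.6, 0.0]
width: 0.0608
grip_force: 33.6
```

```bash
python3 - <<'E'
from h import *
s=manip.get_state(); T=R.from_quat(s["tool_rot"]).as_matrix(); print(s["time_s"],s["tcp_pos"],s["width"],T.round(3).tolist())
c,p,d=cam("wrist"); P=cloud(c,d); Q=(P-s["tcp_pos"])@T
cv2.imwrite("pics/w3.png",p); np.savez("w3.npz",p=p,d=d,tcp=s["tcp_pos"],T=T,**{k:np.array(v) for k,v in c.items()})
m=(d>0)&(abs(P[...,2]-.045)<.008)&(abs(P[...,0]-.55)<.1)&(abs(P[...,1]+.13)<.12)
n,l,st,ce=cv2.connectedComponentsWithStats(m.astype(np.uint8))
k=1+st[1:,4].argmax(); print(st[k],P[l==k].mean(0),rect(c,l==k,.045))
for t in("platen_top","bar","hinge"):
    for r in manip.mark_of("wrist",t)[:2]: print(t,r["score"],r["at"],ray(c,r["at"],.045))
for r in manip.trace("wrist","blank")[:2]: print(r["score"],r["at"],r["region"].sum(),rect(c,r["region"],s["tcp_pos"][2]+.0137))
E
```

```text
7.7 [ 0.50813312 -0.265454    0.19614658] 0.06082907674862906 [[0.118, 0.993, -0.0], [0.993, -0.118, 0.001], [0.001, -0.0, -1.0]]
[ 285    0   83  133 9438] [ 0.52535101 -0.16356218  0.04454031] ((525.5429077148438, -165.2999267578125), (106.02179718017578, 61.69479751586914), 88.82600402832031)
platen_top 0.63 [451.6, 40.5] [[ 0.62970333 -0.15725336  0.045     ]]
hinge 0.98 [451.8, 40.3] [[ 0.62986797 -0.1571207   0.045     ]]
0.96 [319.0, 247.6] 29008 ((507.9815673828125, -261.9565734863281), (110.87218475341797, 60.83712387084961), 83.20984649658203)
0.96 [135.1, 183.0] 6909 ((434.9233703613281, -213.58026123046875), (26.839040756225586, 47.90186309814453), 45.10903549194336)
```

View pics/w3.png

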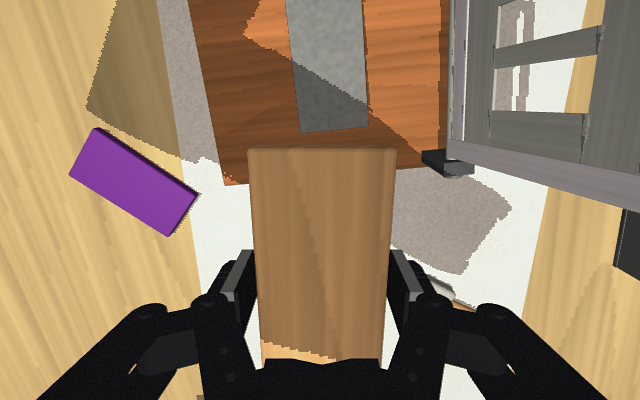

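Request:
{"fn": "servo_tool", "kwargs": {"deltas": [[0.4, -0.035, 0.013, 0, 0, 0, -0.05], [0.4, -0.03, 0.013, 0, 0, 0, -0.048], [0.4, 0, 0, 0, 0, 0, 0], [0.4, 0, 0, 0, 0, 0, 0], [0.4, 0, 0, 0, 0, 0, 0]]}}

```text
time_s: 8.45
tcp_pos: [0.5279, -0.3324, 0.1962]
tool_rot: [0.714, 0.7, 0.0, -0.0]
ft_force: [-0.2, -0.1, 0.2]
width: 0.0608
grip_force: 33.6
```

```bash
python3 - <<'E'
from h import *
s=manip.get_state(); T=R.from_quat(s["tool_rot"]).as_matrix(); print(s["time_s"],s["tcp_pos"],s["width"],T.round(3).tolist())
c,p,d=cam("wrist"); P=cloud(c,d)
cv2.imwrite("pics/w4.png",p)
def fit(m,z,seg=None):
    # silhouette rectangle in tool axes, mm
    v,u=np.where(m); Q=((ray(c,np.stack([u,v],-1),z)-s["tcp_pos"])@T)*1000
    b=cv2.minAreaRect(Q[:,:2].astype(np.float32)); return np.round(b[0],1),np.round(b[1],1),round(b[2],2),cv2.boxPoints(b).round(1).tolist(),[u.min(),u.max(),v.min(),v.max()]
m=(d>0)&(abs(P[...,2]-.045)<.008)&(abs(P[...,0]-.53)<.1)&(abs(P[...,1]+.13)<.12)
n,l,st,ce=cv2.connectedComponentsWithStats(m.astype(np.uint8)); k=1+st[1:,4].argmax()
print("platen",fit(l==k,.045),rect(c,l==k,.045),np.median(P[l==k],0))
zt=s["tcp_pos"][2]+.0137
m=(d>0)&(abs(P[...,2]-zt)<.006)&(p[...,2].astype(int)-p[...,0]>40)
n,l,st,ce=cv2.connectedComponentsWithStats(m.astype(np.uint8)); k=1+st[1:,4].argmax()
print("blank",fit(l==k,np.median(P[l==k],0)[2]),np.median(P[l==k],0)-s["tcp_pos"])
q=P[(P[...,2]>.1)&(P[...,0]>.58)&(P[...,0]<.75)&(abs(P[...,1]+.15)<.12)]; print(len(q),q.min(0),q.max(0))
E
```

```text
8.45 [ 0.52786424 -0.33236314  0.19622253] 0.060787992344964056 [[0.019, 1.0, -0.0], [1.0, -0.019, 0.001], [0.001, -0.0, -1.0]]
platen (array([132.1,  -5.5]), array([61.7, 38.3]), 90.0, [[112.9000015258789, -36.29999923706055], [151.1999969482422, -36.29999923706055], [151.1999969482422, 25.299999237060547], [112.9000015258789, 25.299999237060547]], [np.int64(278), np.int64(353), np.int64(0), np.int64(52)]) ((524.8860473632812, -200.12257385253906), (38.34428024291992, 61.6641960144043), 88.8844985961914) [ 0.52482845 -0.19922647  0.04453684]
blank (array([ 2. , -0.8]), array([112.9,  60.9]), 0.08, [[-54.5, 29.5], [-54.400001525878906, -31.299999237060547], [58.5, -31.200000762939453], [58.400001525878906, 29.700000762939453]], [np.int64(247), np.int64(396), np.int64(146), np.int64(367)]) [-0.00066595  0.01364828  0.01315531]
14455 [ 0.6233114  -0.25126444  0.1000105 ] [ 0.6531314  -0.19705476  0.21472036]
```

View pics/w4.png

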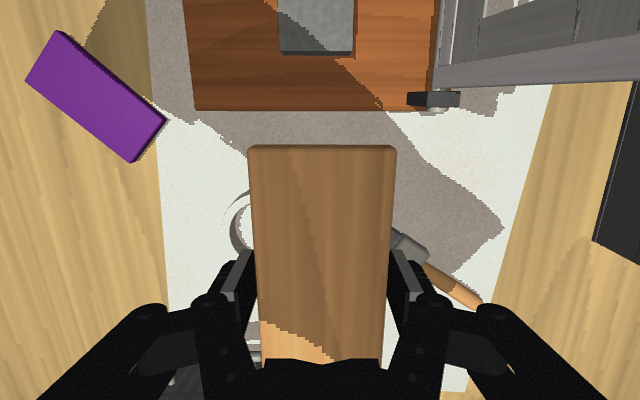

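Request:
{"fn": "servo_tool", "kwargs": {"deltas": [[0.4, 0.044, -0.0047, 0, 0, 0, 0], [0.4, 0.044, 0, 0, 0, 0, 0], [0.4, 0.044, 0, 0, 0, 0, 0], [0.4, 0.0438, 0, 0, 0, 0, 0], [0.4, 0, 0, 0.045, 0, 0, 0], [0.4, 0, 0, 0.045, 0, 0, 0], [0.4, 0, 0, 0.03, 0, 0, 0], [0.4, 0, 0, 0.015, 0, 0, 0], [0.4, 0, 0, 0, 0, 0, 0], [0.4, 0, 0, 0, 0, 0, 0]]}}

```text
time_s: 9.5
tcp_pos: [0.5269, -0.1572, 0.062]
tool_rot: [0.714, 0.7, 0.0, 0.0]
ft_force: [-1.0, 0.0, -0.9]
width: 0.0608
grip_force: 33.6
```

Request:
{"fn": "servo_tool", "kwargs": {"deltas": [[0.4, 0.0007, -0.0004, 0.01, 0, 0, 0], [0.4, 0, 0, 0.005, 0, 0, 0], [0.4, 0, 0, 0.0025, 0, 0, 0], [0.4, 0, 0, 0, 0, 0, 0], [0.4, 0, 0, 0, 0, 0, 0]]}}

```text
time_s: 10.0
tcp_pos: [0.5265, -0.157, 0.0439]
tool_rot: [0.714, 0.7, 0.0, 0.0]
ft_force: [-1.0, -0.4, 0.2]
width: 0.061
grip_force: 33.6
```

Request:
{"fn": "servo_tool", "kwargs": {"deltas": [[0.4, 0, 0, 0.0006, 0, 0, 0], [0.8, 0, 0, 0, 0, 0, 0], [0.9, 0, 0, 0, 0, 0, 0], [0.9, 0, 0, 0, 0, 0, 0], [0.9, 0, 0, -0.04, 0, 0, 0], [0.9, 0, 0, -0.045, 0, 0, 0], [0.9, 0, 0, -0.045, 0, 0, 0], [0.9, 0, 0, 0, 0, 0, 0], [0.9, 0, 0, 0, 0, 0, 0], [0.9, 0, 0, 0, 0, 0, 0]]}}

```text
time_s: 11.0
tcp_pos: [0.5258, -0.1566, 0.1724]
tool_rot: [0.714, 0.7, -0.0, -0.001]
ft_force: [-0.1, 0.1, -0.7]
width: 0.0766
grip_force: 0.0
```

```bash
python3 - <<'E'
from h import *
s=manip.get_state(); T=R.from_quat(s["tool_rot"]).as_matrix(); print(s["time_s"],s["tcp_pos"],s["width"],T[:,0].round(4))
c,p,d=cam("wrist"); P=cloud(c,d); Q=(P-s["tcp_pos"])@T
m=(d>0)&(abs(P[...,2]-.057)<.006)&(abs(P[...,0]-.53)<.06)&(abs(P[...,1]+.16)<.08)
n,l,st,ce=cv2.connectedComponentsWithStats(m.astype(np.uint8)); k=1+st[1:,4].argmax()
print("blank",st[k],rect(c,l==k,.057),np.median(P[l==k],0))
hinge=[(r["score"],r["at"],ray(c,r["at"],.065)) for r in manip.mark_of("wrist","hinge")]; print(hinge)
print([(r["score"],r["at"]) for r in manip.mark_of("wrist","bar")])
# board corners & frame
cv2.imwrite("pics/w5.png",p)
q=(P[...,2]>.1)&(P[...,0]>.58)&(P[...,0]<.75)&(abs(P[...,1]+.15)<.14)
for z in np.arange(.1,.3,.02):
    k=q&(abs(P[...,2]-z)<.01); X=P[k]
    if len(X): print(z.round(2),len(X),X.min(0).round(3),X.max(0).round(3))
for n in("scene","side"):
    c,p,d=cam(n); P=cloud(c,d)
    for t in("bar","hinge"):
        for r in manip.mark_of(n,t)[:1]:
            u,v=np.round(r["at"]).astype(int); print(n,t,r["score"],r["at"],"bench-plane",ray(c,r["at"],.267 if t=="bar" else .065),"depth",P[v,u])
    q=(P[...,2]>.262)&(P[...,2]<.29)&(abs(P[...,0]-.66)<.06)&(abs(P[...,1]+.15)<.1); X=P[q]; print("bar pts",len(X),X.mean(0).round(4),X.min(0).round(3),X.max(0).round(3))
E
```

```text
11.0 [ 0.52576907 -0.15663938  0.17235163] 0.07659289761736902 [2.000e-02 9.998e-01 6.000e-04]
blank [ 284  123   78  135 9791] ((525.9761962890625, -158.19464111328125), (118.00361633300781, 61.37852478027344), 88.79610443115234) [ 0.52608107 -0.15235962  0.05639388]
[(0.78, [443.7, 196.0], array([[ 0.62522277, -0.1589938 ,  0.065     ]]))]
[]
0.1 2065 [ 0.625 -0.223  0.1  ] [ 0.631 -0.071  0.11 ]
0.12 3801 [ 0.627 -0.224  0.11 ] [ 0.635 -0.071  0.13 ]
0.14 3736 [ 0.63  -0.221  0.13 ] [ 0.639 -0.071  0.15 ]
0.16 4896 [ 0.634 -0.212  0.15 ] [ 0.642 -0.071  0.17 ]
0.18 9295 [ 0.638 -0.195  0.17 ] [ 0.646 -0.071  0.19 ]
0.2 9766 [ 0.641 -0.199  0.19 ] [ 0.648 -0.076  0.21 ]
0.22 2004 [ 0.58 -0.2   0.21] [ 0.649 -0.146  0.23 ]
0.24 4803 [ 0.58  -0.172  0.23 ] [ 0.596 -0.145  0.25 ]
0.26 1923 [ 0.581 -0.154  0.25 ] [ 0.596 -0.145  0.259]
scene bar 0.77 [286.8, 197.8] bench-plane [[ 0.66425594 -0.15309399  0.267     ]] depth [ 0.66978344 -0.15420142  0.27218818]
bar pts 178 [ 0.666  -0.1604  0.2683] [ 0.6   -0.223  0.262] [ 0.673 -0.095  0.277]
side bar 0.79 [272.6, 111.9] bench-plane [[ 0.66783079 -0.17541103  0.267     ]] depth [ 0.72811978 -0.54389983 -0.00389684]
side hinge 0.89 [287.5, 160.0] bench-plane [[ 0.63278316 -0.16958401  0.065     ]] depth [ 0.62623267 -0.13455895  0.09712198]
bar pts 82 [ 0.6606 -0.1526  0.2681] [ 0.655 -0.221  0.262] [ 0.667 -0.094  0.276]
```

View pics/w5.png

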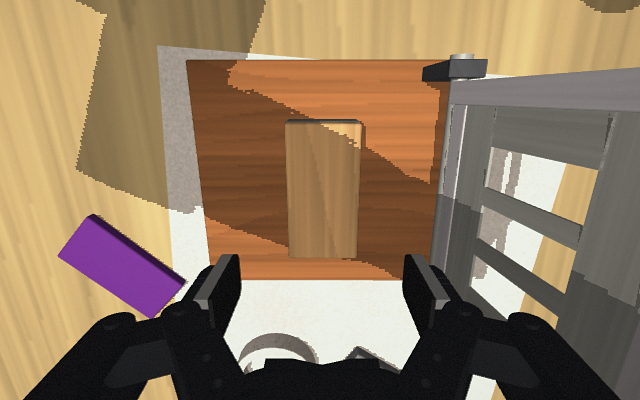

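```bash
python3 - <<'E'
from h import *
s=manip.get_state(); T=R.from_quat(s["tool_rot"]).as_matrix()
c,p,d=cam("wrist"); P=cloud(c,d)
a=np.deg2rad(88.8); ey=np.array([np.cos(a),np.sin(a)]); ex=np.array([ey[1],-ey[0]]); o=np.array([.526,-.1582])
L=lambda X:np.stack([(X[...,:2]-o)@ex,(X[...,:2]-o)@ey],-1)*1000
v,u=np.mgrid[:400,:640]; G=L(ray(c,np.stack([u.ravel(),v.ravel()],-1),.015)).reshape(400,640,2)
m=(d>0)&(abs(P[...,2]-.015)<.006)&(abs(G[...,0])<150)&(abs(G[...,1])<150)&(p[...,2].astype(int)-p[...,0]>30)
for lo in(-100,-85,-70,-55,50,60):
    k=m&(G[...,0]>lo)&(G[...,0]<lo+12); y=G[k][:,1]; print("col",lo,k.sum(),y.min().round(1),y.max().round(1))
for lo in(-60,0,40,70):
    k=m&(G[...,1]>lo)&(G[...,1]<lo+12); x=G[k][:,0]; print("row",lo,x.min().round(1),x.max().round(1))
k=(abs(P[...,2]-.045)<.0035)&(abs(P[...,0]-.526)<.06)&(abs(P[...,1]+.158)<.09); X=L(P[k]); print("exposed",len(X)); 
H,_,_=np.histogram2d(X[:,0],X[:,1],bins=[[-45,-31,-25,25,31,45],[-75,-60,-50,50,60,75]]); print(H)
cv2.imwrite("pics/c5.png",cv2.resize(p[100:280,260:390],None,fx=4,fy=3.3,interpolation=cv2.INTER_CUBIC))
E
```

```text
col -100 2461 -77.5 109.4
col -85 2749 -108.6 109.4
col -70 2742 -108.6 109.4
col -55 2745 -108.6 109.5
col 50 2734 -108.5 108.8
col 60 2737 -108.5 108.8
row -60 -119.1 111.7
row 0 -119.1 111.7
row 40 -119.2 111.8
row 70 -119.2 111.8
exposed 73
[[ 0.  0.  0.  0.  0.]
 [ 0.  0.  0.  8.  0.]
 [ 0.  0.  0. 59.  0.]
 [ 0.  0.  0.  6.  0.]
 [ 0.  0.  0.  0.  0.]]
```

View pics/c5.png

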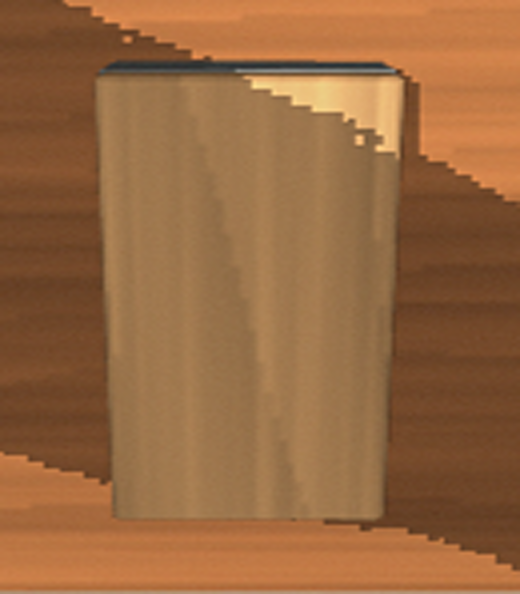

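Blank sits flush (edges of blank and board agree within 1 mm; crop shows only the far side face as a dark strip at the top, no exposed block). Now to the bar at about (0.661, -0.161, 0.267).

Request:
{"fn": "servo_tool", "kwargs": {"deltas": [[1, 0, 0, -0.047, 0, 0, 0], [1, 0, 0, -0.047, 0, 0, 0], [1, 0, 0, -0.047, 0, 0, 0], [1, -0.002, 0.045, 0, 0, 0, 0], [1, 0, 0.045, 0, 0, 0, 0], [1, 0, 0.045, 0, 0, 0, 0], [1, 0, 0, 0, 0, 0, 0], [1, 0, 0, 0, 0, 0, 0], [1, 0, 0, 0, 0, 0, 0]], "grip_force": 40}}

```text
time_s: 12.4
tcp_pos: [0.6604, -0.1615, 0.3144]
tool_rot: [0.714, 0.7, -0.0, -0.0]
ft_force: [-0.6, 0.2, 0.5]
width: 0.0858
grip_force: 0.0
```

```bash
python3 - <<'E'
from h import *
s=manip.get_state(); T=R.from_quat(s["tool_rot"]).as_matrix(); print(s["time_s"],s["tcp_pos"],s["joint_positions"].round(2),T.round(3).tolist())
c,p,d=cam("wrist"); P=cloud(c,d); cv2.imwrite("pics/w6.png",p)
m=(abs(P[...,2]-.27)<.02)&(abs(P[...,0]-.66)<.03)&(abs(P[...,1]+.16)<.09); X=P[m]
for lo in np.arange(-.25,-.07,.02):
    k=(X[:,1]>lo)&(X[:,1]<lo+.02)
    if k.sum()>3: print(lo.round(2),k.sum(),X[k].mean(0).round(4),X[k].min(0).round(3),X[k].max(0).round(3))
E
```

```text
12.4 [ 0.66044462 -0.16151662  0.31440369] [-0.35  0.6   0.55  1.52 -0.    1.24] [[0.02, 1.0, -0.001], [1.0, -0.02, 0.0], [0.0, -0.001, -1.0]]
-0.23 280 [ 0.6599 -0.2173  0.2681] [ 0.653 -0.225  0.25 ] [ 0.665 -0.21   0.272]
-0.21 378 [ 0.6613 -0.1998  0.2699] [ 0.656 -0.21   0.265] [ 0.666 -0.19   0.272]
-0.19 419 [ 0.6617 -0.1799  0.27  ] [ 0.657 -0.19   0.266] [ 0.666 -0.17   0.272]
-0.17 433 [ 0.662  -0.1598  0.2701] [ 0.657 -0.17   0.267] [ 0.667 -0.15   0.272]
-0.15 493 [ 0.6626 -0.1399  0.27  ] [ 0.658 -0.15   0.264] [ 0.667 -0.13   0.273]
-0.13 534 [ 0.663  -0.1199  0.2702] [ 0.658 -0.13   0.267] [ 0.668 -0.11   0.273]
-0.11 447 [ 0.6624 -0.1028  0.2679] [ 0.656 -0.11   0.251] [ 0.668 -0.096  0.273]
```

Request:
{"fn": "servo_tool", "kwargs": {"deltas": [[1, 0.001, 0.0012, 0.03, 0, 0, 0], [1, 0, 0, 0.025, 0, 0, 0], [1, 0, 0, 0.01, 0, 0, 0], [0.5, 0, 0, 0, 0, 0, 0], [0, 0, 0, 0, 0, 0, 0], [0, 0, 0, 0, 0, 0, 0], [0, 0, 0, 0, 0, 0, 0], [0, 0, 0, 0, 0, 0, 0], [0, 0, 0, 0, 0, 0, 0]], "grip_force": 40}}

```text
time_s: 13.35
tcp_pos: [0.6628, -0.1608, 0.2498]
tool_rot: [0.714, 0.7, 0.0, 0.0]
ft_force: [-1.0, -0.2, 4.4]
width: 0.0085
grip_force: 39.0
```

Request:
{"fn": "servo_tool", "kwargs": {"deltas": [[0, 0, -0.007, -0.001, 0, 0, 0], [0, 0, -0.0072, -0.001, 0, 0, 0], [0, 0, -0.0143, -0.001, 0, 0, 0], [0, 0, -0.0143, 0, 0, 0, 0], [0, 0, -0.0143, 0.001, 0, 0, 0], [0, 0, -0.0142, 0.0021, 0, 0, 0], [0, 0, -0.0141, 0.003, 0, 0, 0], [0, 0, 0, 0, 0, 0, 0]]}}

```text
time_s: 14.15
tcp_pos: [0.5756, -0.1589, 0.2467]
tool_rot: [0.714, 0.7, -0.0, -0.0]
ft_force: [-2.0, 0.9, 7.2]
width: 0.0083
grip_force: 41.5
```

Request:
{"fn": "servo_tool", "kwargs": {"deltas": [[0, 0, -0.0138, 0.0039, 0, 0, 0], [0, 0, -0.0134, 0.0049, 0, 0, 0], [0, 0, -0.0131, 0.0058, 0, 0, 0], [0, 0, -0.0127, 0.0068, 0, 0, 0], [0, 0, -0.0121, 0.0076, 0, 0, 0], [0, 0, -0.0116, 0.0085, 0, 0, 0], [0, 0, -0.0095, 0.0079, 0, 0, 0], [0, 0, -0.0089, 0.0084, 0, 0, 0], [0, 0, 0, 0, 0, 0, 0], [0, 0, 0, 0, 0, 0, 0]]}}

```text
time_s: 15.15
tcp_pos: [0.4821, -0.157, 0.1922]
tool_rot: [0.714, 0.7, -0.0, -0.0]
ft_force: [-1.2, -0.2, -0.9]
width: 0.0084
grip_force: 42.2
```

Request:
{"fn": "servo_tool", "kwargs": {"deltas": [[0, 0, 0, 0, 0, 0, 0], [0, 0, 0, 0, 0, 0, 0], [0, 0, 0, 0, 0, 0, 0], [0, 0, 0, 0, 0, 0, 0]]}}

```text
time_s: 15.55
tcp_pos: [0.4823, -0.157, 0.1924]
tool_rot: [0.714, 0.7, 0.0, 0.0]
ft_force: [-0.6, 0.1, -0.4]
width: 0.0083
grip_force: 42.2
```

```bash
python3 - <<'E'
from h import *
s=manip.get_state(); T=R.from_quat(s["tool_rot"]).as_matrix(); g=s["tcp_pos"]-.019*T[:,2]; ex=np.array([.9998,-.021])
r=np.array([-(g[:2]-[.626,-.160])@ex,g[2]-.065]); print(s["time_s"],s["tcp_pos"],s["ft_force"],s["width"],s["grip_force"],"q",np.arctan2(r[1],r[0]),np.hypot(*r))
c,p,d=cam("scene"); cv2.imwrite("pics/s9.png",cv2.resize(p[120:300,180:420],None,fx=3.2,fy=3.2,interpolation=cv2.INTER_CUBIC))
c,p,d=cam("side"); P=cloud(c,d)
m=(d>0)&(P[...,2]>.08)&(P[...,2]<.19)&(abs(P[...,1]+.1)<.06)&(P[...,0]>.49)&(P[...,0]<.66)&(abs(p.max(-1).astype(int)-p.min(-1))<35)&(p.max(-1)>60); X=P[m]
L=np.stack([(X[:,:2]-[.626,-.16])@ex,X[:,2]],-1); w=np.linalg.svd(L-np.median(L,0),full_matrices=False)[2][0]; print(len(L),np.median(L,0),"angle",np.arctan2(-w[1]*np.sign(w[0]),abs(w[0])))
E
```

```text
15.55 [ 0.48231001 -0.15698597  0.19241377] [-0.59965299  0.12154158 -0.41389105] 0.00825733502281908 42.18568682670593 q 0.7946515953358994 0.20517061605482717
489 [-0.07521218  0.139659  ] angle 0.7990054630554388
```

View pics/s9.png

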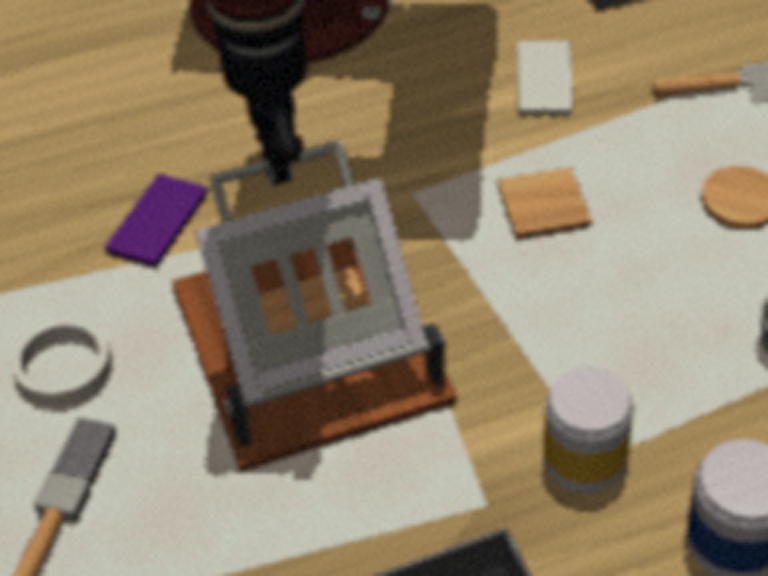

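The frame is held by its bar at q = 0.795 by kinematics and 0.80 by side depth, within the 0.681–0.89 rad limits. The blank shows through the stencil and the bystanders haven't moved.

```bash
python3 -c "
from plant import manip
print(manip.job_done())"
```

```text
the job is handed in; nothing more can be done
None
```

The job is handed in: the blank lies on the block, flush to within about 1 mm by my measurements and released. The fingers hold the stencil frame by its bar at about 0.795 rad (45.5 degrees), and no verdict came back on hand-in.

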